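# Slide the water-bath pan to the contact thermometer and add the long slug

### The job

Without lifting it off the hotplate, slide the steel pan from its ring onto the empty ring beside it (the robot's right), gently, until its wall presses the sprung tip of the contact thermometer lightly; how far that rod was left sticking out is not known, so feel for it. Leave the pan inside that ring with the tip still pressed, then drop the longer of the two steel slugs into the pan from above. Leave the shorter slug on its mat and do not disturb the glassware or the bottle.

Things in the scene. Friction and masses are not known exactly. Their poses are not given: they have to be found in the camera images.
- hotplate: grey twin laboratory hotplate fixed to the bench, 220 (x) x 400 (y) x 70 mm high, with a flat white top and two printed dark rings; origin at the centre of its underside; its y axis runs from the right ring to the left ring
- start_ring (a point): centre of the left ring (inner diameter 172 mm, outer 180 mm) on the hotplate's top, 70 mm above the bench; axes as the hotplate
- work_ring (a point): centre of the right ring (same size), 190 mm along the hotplate's -y from the left one, on the hotplate's top
- probe: contact thermometer on a 160 mm high post at the hotplate's right end; origin and axes are the hotplate's. Its rod points to +y above the line of the ring centres, 110 mm over the bench. It ends in a sprung 20 mm copper disc whose face is between y = -167 and -117 mm (not measured). The disc yields 8 mm (2 N at first touch, rising to 4.4 N), then stops hard; 7 N damages it
- pan: open round steel pan, outer diameter 100 mm, height 75 mm, wall 3 mm, floor 4 mm, 0.6 to 1 kg; origin at the centre of its underside, z up. A flat black handle, 16 mm wide and 12 mm thick, sticks out along the pan's -x from 50 to 153 mm from the axis, its middle 58 mm above the underside
- long_slug: plain steel cylinder, 22 mm diameter, 45 mm long, standing on the cork mat; origin at the centre of its underside, z along its axis
- short_slug: plain steel cylinder, 22 mm diameter, 22 mm long, standing on the cork mat; origin at the centre of its underside
- mat: cork mat fixed to the bench, 170 (x) x 90 (y) x 6 mm thick; origin at the centre of its underside
- beaker: bystander: open glass beaker, 68 mm diameter, 90 mm high; origin at the centre of its underside
- cup: bystander: small open glass cup, 44 mm diameter, 60 mm high; origin at the centre of its underside
- bottle: bystander: brown bottle, 60 mm diameter, 150 mm high; origin at the centre of its underside
Mind the look-alikes: they are no part of the job. Of the things that look like the pan, the smallest one is meant.

How it is judged:
By the outcome, as a careful person would: the job done as asked, in the order asked, and still so for the second after the job is handed in, with the robot touching nothing.
It also fails if it takes over 72 s, if anything falls off the work surface, if the arm or the gripper's body presses on something with over 40 N, if the wrist force passes 120 N, or if a joint passes its speed limit or range.

### The arm

A 6-joint arm with a two-finger parallel gripper is mounted at the origin on the work surface. World frame = base frame: x ahead of the robot, y to its left, z up, the work surface at z = 0. Lengths are in m, angles in rad, forces in N, time in s.
With the tool pointing down it reaches from about 0.35 to 0.725 m from the base axis. Payload 6 kg.
Tool frame: the origin (TCP) lies at the very end of the fingers, on their centre line; the grasp point (between the pads) lies r.pinch_z behind it (r.pinch_z is the distance from the TCP to the grasp point, in m); z points along the fingers, y is the line along which they close (so a half turn about z gives the same grasp; the last joint's range is limited). The gripper opens to 85 mm and grips with 20 to 120 N. Pads are 22 mm wide; open, the fingers measure 114 mm over their backs; the gripper's body (76 mm by 85 mm) begins 54 mm behind the grasp point. The pads swing forward as they close: fully open they stand 13 mm farther back than shut.
Start: joints at [1.666, 0.04, 0.085, 0, -1.615, -0.334], TCP at [0.142, 0.583, 0.231] pointing down, gripper open.
Joint ranges: [-2.56, 2.56], [-1.29, 2.01], [-1.08, 1.49], [-3.29, 1.98], [-2.81, -0.18], [-2.99, 2.99]. Speed limits (rad/s): [2.57, 2.57, 3.01, 3.14, 3.14, 3.14].

### API

Orientations are given as a unit quaternion [w, x, y, z].
In Python, from plant import r, grab_frame, camera_model, ticket gives the robot as it stands. The module is installed in compiled form; this text tells all that it offers.
- The arm moves only by the tool step_arm, never from a script. Its argument "motion" is a list of rows, each a list of 3 entries, a list of its own where there are three numbers: the finger opening in m, from 0 to 0.0854, then the shift along the tool's x, y, z in m, then the turn about the tool's z in rad. A call has 1 to 5 rows; each row shifts and turns the commanded pose from where the row before left it, along the tool's axes as they then stand; what a row does not reach is not made up. A row lasts 1/12 s, in which the tool goes at most 41.7 mm and 7.16 degrees, less where a joint would pass 70% of its speed; a pose out of reach is approached as far as the arm can. A call with a gripper value outside its range is refused whole. The fingers move at their own pace and stop on an object; the grip force is fixed at half the most. Time passes only in rows, so rows that do not move let the fingers close. It gives the time, the measured TCP pose, the force, the opening and the grip force at its end, in the units of the state.
- r.get_obs(): the state, without advancing time (a new reading comes with each control period).
- grab_frame(name): name is "scene" or "top"; returns (picture, depth): 400x640x3 uint8, blue, green, red; 400x640 float32, m along the optical axis (not along the pixel's ray), 0 where there is no reading.
- camera_model(name): a dict with "mtx" (3x3 intrinsics, pixels), "eye" and "attitude" of the camera in the world. Camera axes: x right, y down, z forward; pixel columns grow to the right and rows downward; lengths in m; the calibration is good to about 2 mm. A picture is of the moment at which its call begins. camera_model takes no time and is no camera call.
- ticket.close_job(): hands the job in; it is judged then, once.
The state is a dict: "t": time; "q": joint angles; "dq": joint speeds; "tau": joint torques, N m; "ee_pos": TCP position; "tool_rot": TCP orientation; "ft_force": force on the tool from outside, world axes, zero at the start; "wrist_torque": the same for the moment, N m; "finger_gap": finger opening in m; "grip_force": force on a finger pad.
Only numpy, scipy, OpenCV 4.12 (cv2) and the standard library are available. Lean on these libraries where they do the work, as an engineer would, in place of code of your own. Each camera call takes 0.05 s, during which the arm holds its last target. There are 200 camera calls.

## Working session

There is one attempt and no reset: what is moved stays moved. The work goes in short steps, Python scripts to look and compute and a tool call to move; the robot and the scene stay as the last step left them, time stands still between calls to the robot, and variables do not carry over. Pictures are saved under pics/ and viewed, at most 12 in all, crops included, and the job is handed in when it is done.

Besides the shell and the picture viewer there is one more tool, called after ">>>" as name(argument=value, ...), one argument or row to a line, values as JSON. step_arm: Moves the arm, as the interface text tells. Its arguments: {"type":"object","properties":{"motion":{"type":"array","items":{"type":"array"}}},"required":["motion"]}

```bash
mkdir -p pics; python3 - <<'E'
from plant import r, grab_frame, camera_model, ticket
import cv2,numpy as np
for n in("scene","top"):
    p,d=grab_frame(n); cv2.imwrite(f"pics/{n}0.png",p); np.save(f"{n}0.npy",d)
    m=camera_model(n); print(n,m)
o=r.get_obs(); print(o, r.pinch_z)
E
```

```text
scene {'mtx': array([[412.85295141,   0.        , 319.10404527],
       [  0.        , 412.85295141, 201.60949701],
       [  0.        ,   0.        ,   1.        ]]), 'eye': array([1.18086766, 0.59522018, 0.93502575]), 'attitude': array([-0.16708618,  0.36908157,  0.84271853, -0.35452289])}
top {'mtx': array([[390.1853865 ,   0.        , 318.22974211],
       [  0.        , 390.1853865 , 202.53321581],
       [  0.        ,   0.        ,   1.        ]]), 'eye': array([ 0.30524809, -0.02410089,  1.19332558]), 'attitude': array([ 0.06904867, -0.7000279 ,  0.70884665, -0.05224603])}
{'t': 0.1, 'q': array([ 1.66570171e+00,  4.07393184e-02,  8.38739817e-02, -3.99143311e-04,
       -1.61549244e+00, -3.33700721e-01]), 'dq': array([ 0.00077454, -0.00190158,  0.00295083,  0.00090769, -0.0003862 ,
        0.00204132]), 'tau': array([-3.76474578e-03, -3.69347835e+01,  3.48277402e+01,  6.95169345e+00,
       -4.57823218e-03, -3.99314885e-06]), 'ee_pos': array([0.14178192, 0.58269401, 0.23036736]), 'tool_rot': array([ 8.05265607e-04,  9.92881284e-01, -1.19105446e-01, -2.87846967e-05]), 'ft_force': array([ 0.09219848,  0.07098913, -0.59567223]), 'wrist_torque': array([ 0.01866731, -0.02789039,  0.05021883]), 'grip_force': 0.0, 'finger_gap': 0.08571047449169848} 0.0187
```

View pics/scene0.png

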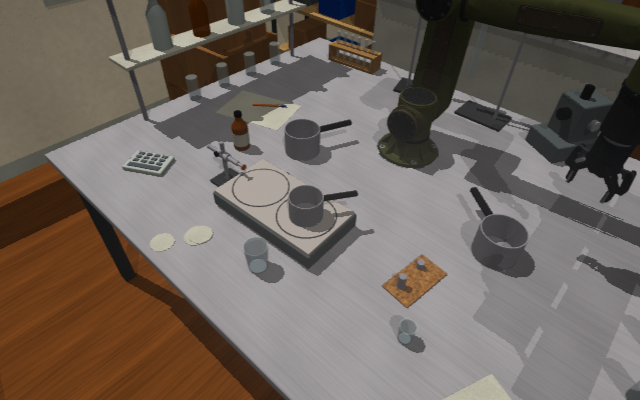

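View pics/top0.png

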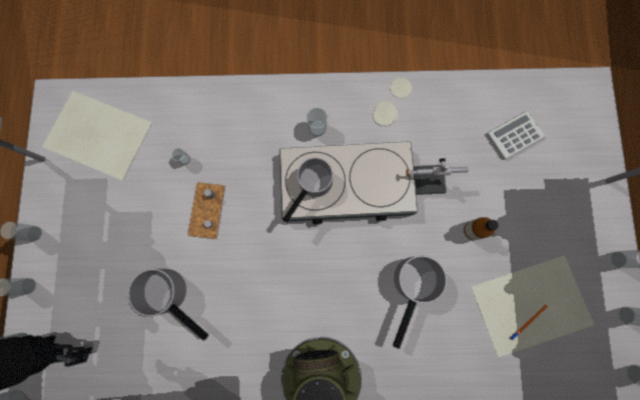

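The scene view shows the pan on the left ring (305,205) and the probe at (235,165). In the top view the hotplate is around (347,180), the pan at (316,176) with its handle pointing towards (290,218), the probe disc near (400,178), the mat at (207,210) and the slugs at (208,193) and (207,224).

```bash
cat > h.py <<'E'
import numpy as np, cv2
from scipy.spatial.transform import Rotation as R
from plant import r, grab_frame, camera_model, ticket
def cam(n):
    m=camera_model(n); q=m["attitude"]; return m["mtx"],m["eye"],R.from_quat([*q[1:],q[0]]).as_matrix()
def cloud(n,d):
    K,e,A=cam(n); v,u=np.mgrid[:d.shape[0],:d.shape[1]]
    c=np.stack([(u-K[0,2])/K[0,0]*d,(v-K[1,2])/K[1,1]*d,d],-1); w=c@A.T+e; w[d==0]=np.nan; return w
def ray(n,uv,z):
    K,e,A=cam(n); uv=np.atleast_2d(uv).astype(float)
    c=np.c_[(uv-K[:2,2])/K[0,0],np.ones(len(uv))]@A.T; return e+c*((z-e[2])/c[:,2])[:,None]
E
python3 - <<'E'
from h import *
np.set_printoptions(precision=4,suppress=True)
for n in("top","scene"):
    d=np.load(f"{n}0.npy"); w=cloud(n,d)
    x,y,z=w[...,0],w[...,1],w[...,2]
    H=(abs(z-.07)<.006)&(x>.3)&(abs(y)<.4)
    c,l,s=cv2.connectedComponents(H.astype(np.uint8)) and cv2.connectedComponentsWithStats(H.astype(np.uint8))[0:3]
    k=1+np.argmax(s[1:,4]); pts=w[l==k]; rc=cv2.minAreaRect(pts[:,:2].astype(np.float32)); print(n,"plate",rc,np.median(pts[:,2]))
    P=(z>.12)&(z<.16)&(x>.33)&(x<.75)&(abs(y)<.3)
    c,l,s,_=cv2.connectedComponentsWithStats(P.astype(np.uint8))
    for k in range(1,c):
        if s[k,4]>5: q=w[l==k]; print(" hi",s[k],q.min(0),q.max(0),q.mean(0))
    M=(z>.012)&(z<.08)&(x>.3)&(x<.75)&(y>.2)&(y<.6)
    c,l,s,_=cv2.connectedComponentsWithStats(M.astype(np.uint8))
    for k in range(1,c):
        if s[k,4]>5: q=w[l==k]; print(" lo",s[k],q.min(0),q.max(0),q.mean(0))
t=cv2.imread("pics/top0.png"); s=cv2.imread("pics/scene0.png")
a=cv2.resize(t[130:240,270:450],None,fx=4,fy=4,interpolation=cv2.INTER_CUBIC); cv2.imwrite("pics/c1.png",a)
b=cv2.resize(t[170:250,170:250],None,fx=5,fy=5,interpolation=cv2.INTER_CUBIC)
c=cv2.resize(s[245:325,370:450],None,fx=5,fy=5,interpolation=cv2.INTER_CUBIC)
cv2.imwrite("pics/c2.png",np.hstack([b,c]))
E
```

```text
top plate ((0.5698269009590149, -0.08455616235733032), (0.21290403604507446, 0.3899494409561157), 2.147594928741455) 0.06970701332497353
 hi [283 157  50  65 477] [ 0.4392 -0.0391  0.1204] [0.6174 0.0981 0.1496] [0.5293 0.0351 0.1356]
 lo [171 147  19  18 201] [0.6373 0.4056 0.0122] [0.6816 0.4493 0.0657] [0.6594 0.4283 0.0421]
 lo [204 189  11   9  69] [0.5293 0.3243 0.0154] [0.5508 0.3454 0.0554] [0.5386 0.3321 0.0419]
 lo [205 220   8   8  50] [0.4386 0.3264 0.013 ] [0.459  0.3472 0.0325] [0.4487 0.3365 0.0253]
 lo [162 269  16   5  44] [0.3016 0.4261 0.0131] [0.3136 0.4535 0.0798] [0.3074 0.4378 0.047 ]
 lo [144 270  14   4  34] [0.3023 0.4759 0.0167] [0.311  0.5022 0.0785] [0.3062 0.4919 0.0511]
scene plate ((0.5724242329597473, -0.08199901878833771), (0.21341513097286224, 0.3930203914642334), 2.1014344692230225) 0.0681085863689167
 hi [289 185  70  30 667] [ 0.4405 -0.0391  0.1201] [0.62   0.1019 0.1461] [0.5455 0.0299 0.1321]
 lo [474 236  37  32 572] [0.3    0.4246 0.0122] [0.3212 0.5155 0.0799] [0.3121 0.4732 0.0468]
 lo [417 259   9  10  61] [0.4417 0.3314 0.0121] [0.4645 0.3521 0.03  ] [0.4546 0.3423 0.0234]
 lo [398 273  10  15 112] [0.5323 0.3278 0.0125] [0.5552 0.349  0.0522] [0.5471 0.3397 0.038 ]
 lo [398 318  20  26 372] [0.6408 0.4083 0.0121] [0.6833 0.4514 0.062 ] [0.6614 0.4301 0.0402]
```

View pics/c1.png

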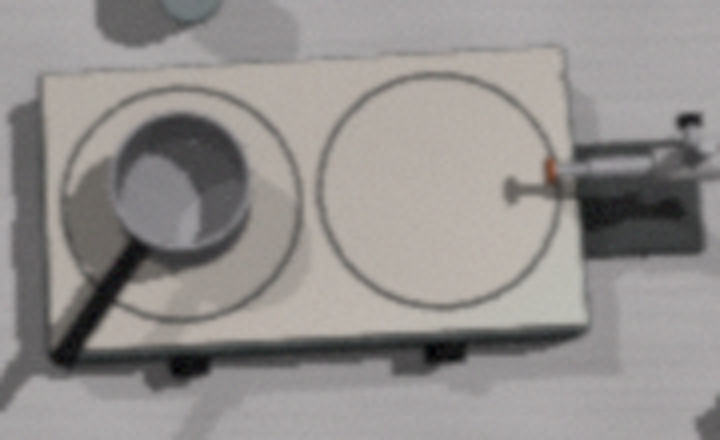

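View pics/c2.png

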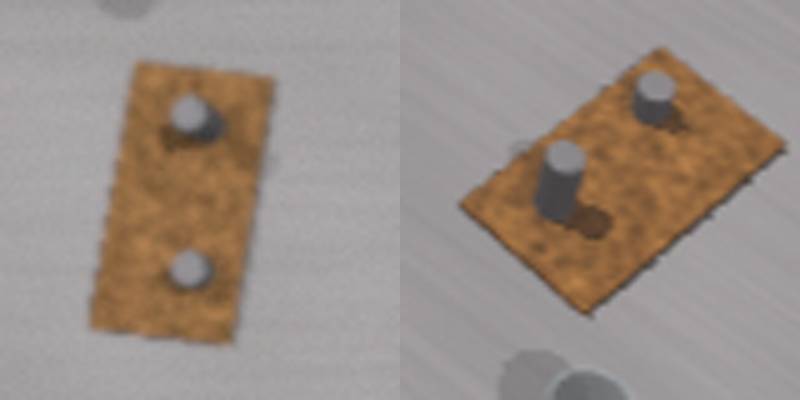

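Crop 1 shows the pan off-centre in its ring, its handle towards the robot and +y, and the copper disc at crop (551,170), which is about full-image (407,172). Crop 2 shows the longer slug as the far one, with its top at top-image pixel (207.8,193). The shorter one is at (208,223.5).

```bash
cat >> h.py <<'E'
def circ(p):
    p=np.asarray(p,float)
    for _ in range(6):
        A=np.c_[2*p,np.ones(len(p))]; s=np.linalg.lstsq(A,(p**2).sum(1),rcond=None)[0]
        rad=np.sqrt(s[2]+s[0]**2+s[1]**2); e=abs(np.hypot(*(p-s[:2]).T)-rad); p=p[e<max(2.0*e.mean(),1e-3)]
    return s[:2],rad,len(p)
E
python3 - <<'E'
from h import *
np.set_printoptions(precision=4,suppress=True)
p=cv2.imread("pics/top0.png"); g=cv2.cvtColor(p,6).astype(int); hsv=cv2.cvtColor(p,40)
bh=cv2.morphologyEx(g.astype(np.uint8),cv2.MORPH_BLACKHAT,np.ones((7,7)))
v,u=np.nonzero(bh>25); w=ray("top",np.c_[u,v],.07)[:,:2]
for nm,c0 in(("work",(.575,-.175)),("start",(.568,.01))):
    c=np.array(c0)
    for tol in(.02,.012,.006,.004):
        dd=np.hypot(*(w-c).T); q=w[abs(dd-.088)<tol]; c,rad,k=circ(q)
    print(nm,c,rad,k)
# pan rim from depth
for n in("top","scene"):
    d=np.load(f"{n}0.npy"); W=cloud(n,d); z=W[...,2]
    m=(abs(z-.145)<.006)&(W[...,0]>.5)&(W[...,0]<.7)&(abs(W[...,1])<.12)
    q=W[m]; print(n,"rim",circ(q[:,:2]))
    m=(abs(z-.131)<.012)&(W[...,0]>.4)&(W[...,0]<.56)&(abs(W[...,1])<.2)&(cv2.cvtColor(cv2.imread(f"pics/{n}0.png"),6)<50)
    q=W[m]; vx,vy,x0,y0=cv2.fitLine(q[:,:2].astype(np.float32),cv2.DIST_HUBER,0,.01,.01).ravel(); print(" handle",len(q),np.degrees(np.arctan2(vy,vx)),x0,y0,np.median(q[:,2]),q.min(0),q.max(0))
    for nm,zz,c0 in(("long",.051,(.543,.336)),("short",.028,(.452,.339))):
        m=(abs(z-zz)<.006)&(np.hypot(W[...,0]-c0[0],W[...,1]-c0[1])<.025); q=W[m]; print(" ",nm,m.sum(),np.median(q,0),(q.min(0)+q.max(0))/2)
    im=cv2.imread(f"pics/{n}0.png"); hh=cv2.cvtColor(im,40)
    m=(z>.09)&(z<.13)&(W[...,1]<-.15)&(W[...,1]>-.32)&(W[...,0]>.5)&(W[...,0]<.65)
    m2=m&(hh[...,1]>110); vv,uu=np.nonzero(m2)
    print(" probe pts",m.sum(),"copper",len(uu),np.c_[uu,vv].mean(0) if len(uu) else 0, W[m2].mean(0),W[m2].min(0),W[m2].max(0)); print(" pr min/max",W[m].min(0),W[m].max(0))
    if len(uu): print("  ray",ray(n,np.c_[uu,vv].mean(0),.11), ray(n,[[uu.min()-.5,vv.mean()]],.11))
E
```

```text
work [ 0.574  -0.1789] 0.08782310940322875 354
start [0.5671 0.0105] 0.0877928916050644 282
top rim (array([0.5662, 0.0085]), np.float64(0.04825962643548032), 132)
 handle 174 -34.296444 0.48248252 0.06579652 0.13364325769511531 [0.4392 0.0311 0.1277] [0.5251 0.0978 0.1388]
  long 42 [0.5403 0.3341 0.0501] [0.5401 0.3351 0.0504]
  short 40 [0.4496 0.3378 0.0278] [0.4496 0.3368 0.0276]
 probe pts 127 copper 6 [407.1667 172.3333] [ 0.5754 -0.2517  0.1152] [ 0.5708 -0.2541  0.1125] [ 0.5807 -0.2503  0.1212]
 pr min/max [ 0.568  -0.3193  0.1005] [ 0.5859 -0.2503  0.1225]
  ray [[ 0.5767 -0.2528  0.11  ]] [[ 0.5767 -0.2509  0.11  ]]
scene rim (array([0.5702, 0.0119]), np.float64(0.04830375417127973), 77)
 handle 162 -34.208344 0.48872107 0.07078137 0.13036078733550177 [0.4459 0.0405 0.121 ] [0.5311 0.1009 0.1351]
  long 51 [0.5443 0.3377 0.0491] [0.5436 0.3381 0.0487]
  short 43 [0.453  0.3415 0.0263] [0.4531 0.3417 0.026 ]
 probe pts 104 copper 18 [243.1111 166.6667] [ 0.581  -0.2493  0.1104] [ 0.5732 -0.2522  0.1009] [ 0.5889 -0.2457  0.1184]
 pr min/max [ 0.5672 -0.3197  0.0987] [ 0.5933 -0.2457  0.1195]
  ray [[ 0.5807 -0.2497  0.11  ]] [[ 0.5863 -0.2557  0.11  ]]
```

>>> step_arm(
  motion=[
    [0.06, [0, 0, 0], 0.12],
    [0.06, [0, 0, 0], 0.12],
    [0.06, [0, 0, 0], 0.118],
    [0.06, [0.0375, 0.0147, 0], 0],
    [0.06, [0.0375, 0.0147, 0], 0],
  ],
)

```text
t: 0.52
ee_pos: [0.1869, 0.516, 0.229]
tool_rot: [0.002, 0.956, -0.293, 0.0]
ft_force: [1.2, 0.8, 1.4]
finger_gap: 0.06
grip_force: 0.0
```

>>> step_arm(
  motion=[
    [0.06, [0.0375, 0.0147, 0], 0],
    [0.06, [0.0375, 0.0147, 0], 0],
    [0.06, [0.0375, 0.0147, 0], 0],
    [0.06, [0.0375, 0.0147, 0], 0],
    [0.06, [0.0375, 0.0147, 0], 0],
  ],
)

```text
t: 0.93
ee_pos: [0.3017, 0.3485, 0.231]
tool_rot: [0.0, 0.956, -0.294, -0.0]
ft_force: [0.7, -0.4, 0.8]
finger_gap: 0.0605
grip_force: 0.0
```

>>> step_arm(
  motion=[
    [0.06, [0.0375, 0.0147, 0], 0],
    [0.06, [0.0375, 0.0147, 0], 0],
    [0.06, [0.0375, 0.0147, 0], 0],
    [0.06, [0.0375, 0.0147, 0], 0],
    [0.06, [0.0375, 0.0147, 0], 0],
  ],
)

```text
t: 1.35
ee_pos: [0.4154, 0.1823, 0.2313]
tool_rot: [-0.0, 0.956, -0.294, 0.0]
ft_force: [0.8, 0.6, 1.2]
finger_gap: 0.06
grip_force: 0.0
```

>>> step_arm(
  motion=[
    [0.06, [0.037, 0.0142, 0], 0],
    [0.06, [0.037, 0.0142, 0], 0],
    [0.06, [0.037, 0.0142, 0], 0],
    [0.06, [0.037, 0.0142, 0.02], 0],
    [0.06, [0, 0, 0.03], 0],
  ],
)

```text
t: 1.77
ee_pos: [0.5073, 0.0514, 0.1843]
tool_rot: [-0.0, 0.955, -0.297, 0.002]
ft_force: [0.1, 2.5, -1.3]
finger_gap: 0.0598
grip_force: 0.0
```

>>> step_arm(
  motion=[
    [0.06, [0, 0, 0.03], 0],
    [0.06, [0, 0, 0.03], 0],
    [0.06, [0, 0, 0.012], 0],
    [0.06, [0, 0, 0], 0],
    [0.06, [0, 0, 0], 0],
  ],
)

```text
t: 2.18
ee_pos: [0.5043, 0.0559, 0.1113]
tool_rot: [0.0, 0.956, -0.294, 0.0]
ft_force: [-0.6, 0.5, 1.4]
finger_gap: 0.06
grip_force: 0.0
```

```bash
python3 - <<'E'
from h import *
a,_=grab_frame("scene"); b,_=grab_frame("top")
a=cv2.resize(a[120:280,220:400],None,fx=2.2,fy=2.2,interpolation=2); b=cv2.resize(b[130:290,230:410],None,fx=2.2,fy=2.2,interpolation=2)
cv2.imwrite("pics/g1.png",np.hstack([a,b])); print(r.get_obs()["ee_pos"],r.get_obs()["ft_force"])
E
```

```text
[0.50519907 0.05647568 0.11305006] [-0.82578766  0.51042315  1.1892463 ]
```

View pics/g1.png

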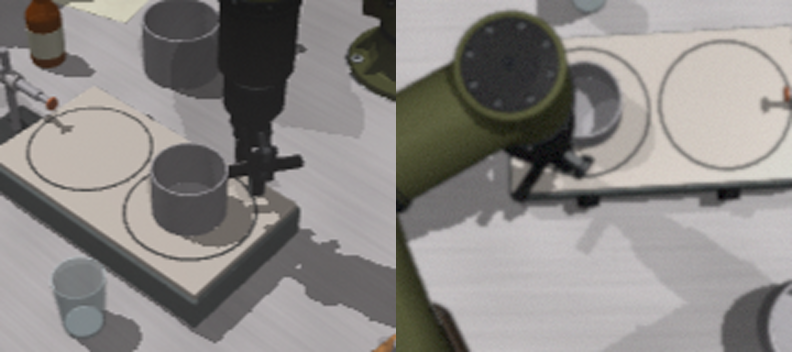

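The picture shows the fingers straddling the handle close to the pan wall (scene crop 260,165), nothing touched. Closing.

>>> step_arm(
  motion=[
    [0.04, [0, 0, 0.002], 0],
    [0.025, [0, 0, 0], 0],
    [0.018, [0, 0, 0], 0],
    [0.01, [0, 0, 0], 0],
    [0.01, [0, 0, 0], 0],
  ],
)

```text
t: 2.7
ee_pos: [0.5041, 0.0556, 0.1094]
tool_rot: [0.0, 0.956, -0.294, 0.0]
ft_force: [-3.2, -1.4, 4.6]
finger_gap: 0.0146
grip_force: 59.2
```

>>> step_arm(
  motion=[
    [0.01, [0, 0, 0], 0],
    [0.01, [0, 0, 0], 0],
    [0.01, [0, 0, 0], 0],
  ],
)

```text
t: 2.95
ee_pos: [0.5041, 0.0556, 0.1094]
tool_rot: [0.0, 0.956, -0.294, 0.0]
ft_force: [-4.0, -2.1, 5.9]
finger_gap: 0.0153
grip_force: 59.3
```

```bash
python3 - <<'E'
from h import *
o=r.get_obs(); print({k:np.round(o[k],4) for k in("t","ee_pos","ft_force","wrist_torque","finger_gap","grip_force","tool_rot")})
E
```

```text
{'t': np.float64(2.95), 'ee_pos': array([0.5041, 0.0556, 0.1094]), 'ft_force': array([-3.9658, -2.0973,  5.922 ]), 'wrist_torque': array([-0.6855,  1.3812, -0.196 ]), 'finger_gap': np.float64(0.0153), 'grip_force': np.float64(59.3332), 'tool_rot': array([ 3.000e-04,  9.558e-01, -2.941e-01,  2.000e-04])}
```

>>> step_arm(
  motion=[
    [0.01, [0, 0, -0.0005], 0],
    [0.01, [0.0012, 0.0016, 0], 0],
    [0.01, [0.003, 0.004, 0], 0],
    [0.01, [0.0059, 0.0081, 0], 0],
    [0.01, [0.0059, 0.0081, 0], 0],
  ],
)

```text
t: 3.37
ee_pos: [0.506, 0.031, 0.1095]
tool_rot: [-0.002, 0.956, -0.293, 0.001]
ft_force: [1.0, 6.9, 2.1]
finger_gap: 0.0146
grip_force: 58.9
```

```bash
cat > m.py <<'E'
from h import *
def rep():
    o=r.get_obs(); print({k:np.round(o[k],4).tolist() for k in("t","ee_pos","ft_force","wrist_torque","finger_gap","grip_force")})
def pan(tag):
    for n in("top","scene"):
        p,d=grab_frame(n); cv2.imwrite(f"pics/{tag}_{n}.png",p); W=cloud(n,d); z=W[...,2]
        m=(abs(z-.145)<.006)&(W[...,0]>.5)&(W[...,0]<.66)&(W[...,1]<.12)&(W[...,1]>-.28)
        q=W[m][:,:2]; c,_,k=circ(q); s=(.002,.0017) if n=="top" else (-.002,-.0017)
        print(n,"pan (corrected)",np.round(c+s,4),round(_,4),k)
E
python3 -c "
from m import *
rep(); pan('s1')"
```

```text
{'t': 3.3667, 'ee_pos': [0.506, 0.031, 0.1095], 'ft_force': [1.0193, 6.8774, 2.1188], 'wrist_torque': [2.0776, 0.0329, 0.2706], 'finger_gap': 0.0146, 'grip_force': 58.892}
top pan (corrected) [ 0.5718 -0.0119] 0.0483 66
scene pan (corrected) [ 0.5704 -0.0147] 0.0485 104
```

>>> step_arm(
  motion=[
    [0.01, [0.0059, 0.0081, 0], 0],
    [0.01, [0.0059, 0.0081, 0], 0],
    [0.01, [0.0059, 0.0081, 0], 0],
    [0.01, [0.0059, 0.0081, 0], 0],
    [0.01, [0.0059, 0.0081, 0], 0],
  ],
)

```text
t: 3.88
ee_pos: [0.5075, -0.0196, 0.1094]
tool_rot: [-0.002, 0.956, -0.293, 0.001]
ft_force: [0.7, 8.3, 3.9]
finger_gap: 0.0146
grip_force: 59.1
```

>>> step_arm(
  motion=[
    [0.01, [0.0059, 0.0081, 0], 0],
    [0.01, [0.0059, 0.0081, 0], 0],
    [0.01, [0.0059, 0.0081, 0], 0],
    [0.01, [0.0059, 0.0081, 0], 0],
    [0.01, [0.0059, 0.0081, 0], 0],
  ],
)

```text
t: 4.3
ee_pos: [0.5092, -0.0698, 0.1094]
tool_rot: [-0.002, 0.956, -0.293, 0.001]
ft_force: [-0.5, 7.0, 3.9]
finger_gap: 0.015
grip_force: 59.1
```

>>> step_arm(
  motion=[
    [0.01, [0.0059, 0.0081, 0], 0],
    [0.01, [0.0059, 0.0081, 0], 0],
    [0.01, [0.0059, 0.0081, 0], 0],
    [0.01, [0.0059, 0.0081, 0], 0],
    [0.01, [0.003, 0.004, 0], 0],
  ],
)

```text
t: 4.72
ee_pos: [0.5106, -0.1154, 0.1095]
tool_rot: [-0.001, 0.956, -0.294, 0.001]
ft_force: [-0.3, 9.1, 4.7]
finger_gap: 0.0149
grip_force: 59.3
```

```bash
python3 -c "
from m import *
rep(); pan('s2')
a=cv2.imread('pics/s2_scene.png');b=cv2.imread('pics/s2_top.png')
a=cv2.resize(a[120:240,190:320],None,fx=3,fy=3,interpolation=2);b=cv2.resize(b[130:250,320:450],None,fx=3,fy=3,interpolation=2)
cv2.imwrite('pics/s2.png',np.hstack([a,b])); rep()"
```

```text
{'t': 4.7167, 'ee_pos': [0.5106, -0.1154, 0.1095], 'ft_force': [-0.3159, 9.0739, 4.6662], 'wrist_torque': [2.5198, 0.0826, 0.3481], 'finger_gap': 0.0149, 'grip_force': 59.3206}
top pan (corrected) [ 0.1372 -0.0203] 0.3867 1
scene pan (corrected) [ 0.5753 -0.1595] 0.0481 82
{'t': 4.8167, 'ee_pos': [0.5107, -0.1161, 0.1095], 'ft_force': [2.3956, 1.1579, 2.1517], 'wrist_torque': [0.4013, -0.7745, 0.295], 'finger_gap': 0.0152, 'grip_force': 58.9205}
```

View pics/s2.png

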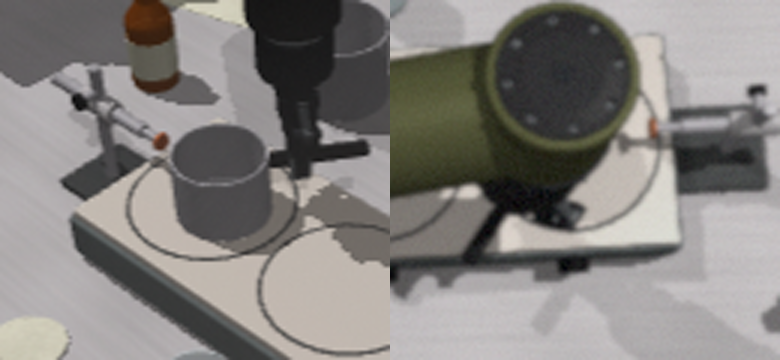

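Scene crop: pan on the work ring, with the copper disc (160,140) still clear of the wall, on the line. Approaching, then feeling.

>>> step_arm(
  motion=[
    [0.01, [0.003, 0.004, 0], 0],
    [0.01, [0.0041, 0.0056, 0], 0],
    [0.01, [0.0041, 0.0056, 0], 0],
    [0.01, [0.003, 0.004, 0], 0],
    [0.01, [0.0012, 0.0016, 0], 0],
  ],
)

```text
t: 5.23
ee_pos: [0.5115, -0.1411, 0.1094]
tool_rot: [-0.001, 0.956, -0.293, 0.0]
ft_force: [-1.0, 8.1, 5.7]
finger_gap: 0.0146
grip_force: 59.3
```

>>> step_arm(
  motion=[
    [0.01, [0.0006, 0.0008, 0], 0],
    [0.01, [0.0006, 0.0008, 0], 0],
    [0.01, [0.0006, 0.0008, 0], 0],
    [0.01, [0.0006, 0.0008, 0], 0],
    [0.01, [0.0006, 0.0008, 0], 0],
  ],
)

```text
t: 5.65
ee_pos: [0.5117, -0.1455, 0.1094]
tool_rot: [-0.001, 0.956, -0.293, 0.0]
ft_force: [-0.0, 8.3, 5.9]
finger_gap: 0.0145
grip_force: 59.3
```

```bash
cat >> m.py <<'E'
def gap(tag):
    rep(); p,d=grab_frame("scene"); cv2.imwrite(f"pics/{tag}.png",p); W=cloud("scene",d); z=W[...,2]
    m=(abs(z-.145)<.006)&(W[...,0]>.5)&(W[...,0]<.66)&(W[...,1]<.12)&(W[...,1]>-.28)
    c,rad,k=circ(W[m][:,:2]); hh=cv2.cvtColor(p,40)
    m=(z>.09)&(z<.13)&(W[...,1]<-.2)&(W[...,1]>-.32)&(W[...,0]>.5)&(W[...,0]<.65)&(hh[...,1]>110)
    v,u=np.nonzero(m); print("pan raw",c.round(4),rad.round(4),k,"copper",len(u),W[m].mean(0).round(4),W[m][:,1].max().round(4),"uv",u.mean().round(2),v.mean().round(2)); rep()
E
python3 -c "
from m import *
gap('s3')"
```

```text
{'t': 5.65, 'ee_pos': [0.5117, -0.1455, 0.1094], 'ft_force': [-0.0176, 8.3322, 5.9157], 'wrist_torque': [2.5279, 0.2139, 0.3089], 'finger_gap': 0.0145, 'grip_force': 59.3283}m.py:15: RuntimeWarning: Mean of empty slice.
  v,u=np.nonzero(m); print("pan raw",c.round(4),rad.round(4),k,"copper",len(u),W[m].mean(0).round(4),W[m][:,1].max().round(4),"uv",u.mean().round(2),v.mean().round(2)); rep()
  ret = um.true_divide(
Traceback (most recent call last):
  File "m.py", line 15, in gap
    v,u=np.nonzero(m); print("pan raw",c.round(4),rad.round(4),k,"copper",len(u),W[m].mean(0).round(4),W[m][:,1].max().round(4),"uv",u.mean().round(2),v.mean().round(2)); rep()
                                                                                                       ~~~~~~~~~~~~~^^
ValueError: zero-size array to reduction operation maximum which has no identity
```

>>> step_arm(
  motion=[
    [0.01, [0.0006, 0.0008, 0], 0],
    [0.01, [0.0006, 0.0008, 0], 0],
    [0.01, [0.0006, 0.0008, 0], 0],
    [0.01, [0.0006, 0.0008, 0], 0],
  ],
)

```text
t: 6.03
ee_pos: [0.5119, -0.1495, 0.1094]
tool_rot: [-0.001, 0.956, -0.293, 0.0]
ft_force: [0.5, 8.9, 5.4]
finger_gap: 0.0153
grip_force: 59.3
```

>>> step_arm(
  motion=[
    [0.01, [0.0006, 0.0008, 0], 0],
    [0.01, [0.0006, 0.0008, 0], 0],
  ],
)

```text
t: 6.2
ee_pos: [0.512, -0.1515, 0.1094]
tool_rot: [-0.001, 0.956, -0.293, 0.0]
ft_force: [-0.2, 8.6, 6.2]
finger_gap: 0.0148
grip_force: 59.3
```

>>> step_arm(
  motion=[
    [0.01, [0.0006, 0.0008, 0], 0],
    [0.01, [0.0006, 0.0008, 0], 0],
  ],
)

```text
t: 6.37
ee_pos: [0.5121, -0.1535, 0.1095]
tool_rot: [-0.001, 0.956, -0.293, 0.0]
ft_force: [0.3, 7.9, 5.2]
finger_gap: 0.0148
grip_force: 59.3
```

```bash
python3 -c "
from m import *
rep(); p,d=grab_frame('scene'); cv2.imwrite('pics/s4.png',cv2.resize(p[130:215,190:320],None,fx=5,fy=5,interpolation=2)); rep()"
```

```text
{'t': 6.3667, 'ee_pos': [0.5121, -0.1535, 0.1095], 'ft_force': [0.2807, 7.8528, 5.1785], 'wrist_torque': [2.5961, 0.0951, 0.3792], 'finger_gap': 0.0148, 'grip_force': 59.3479}
{'t': 6.4167, 'ee_pos': [0.5121, -0.1536, 0.1095], 'ft_force': [-0.5535, 8.1065, 5.5199], 'wrist_torque': [2.4359, 0.0724, 0.3072], 'finger_gap': 0.0142, 'grip_force': 59.294}
```

View pics/s4.png

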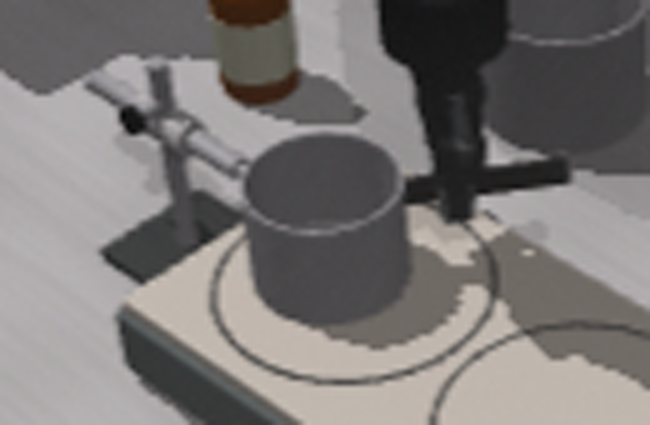

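The disc is now hidden behind the pan rim at (245,170), and the force is still at the sliding baseline. I'll keep feeling.

>>> step_arm(
  motion=[
    [0.01, [0.0006, 0.0008, 0], 0],
    [0.01, [0.0006, 0.0008, 0], 0],
  ],
)

```text
t: 6.58
ee_pos: [0.5122, -0.1554, 0.1094]
tool_rot: [-0.001, 0.956, -0.293, 0.0]
ft_force: [-1.0, 9.0, 4.7]
finger_gap: 0.0149
grip_force: 59.4
```

```bash
python3 -c "
from m import *
rep()"
```

```text
{'t': 6.5833, 'ee_pos': [0.5122, -0.1554, 0.1094], 'ft_force': [-0.955, 8.9971, 4.7452], 'wrist_torque': [2.6098, 0.1145, 0.3283], 'finger_gap': 0.0149, 'grip_force': 59.3587}
```

>>> step_arm(
  motion=[
    [0.01, [0.0006, 0.0008, 0], 0],
  ],
)

```text
t: 6.67
ee_pos: [0.5122, -0.1564, 0.1094]
tool_rot: [-0.001, 0.956, -0.293, 0.0]
ft_force: [-1.8, 11.4, 7.2]
finger_gap: 0.0147
grip_force: 59.6
```

>>> step_arm(
  motion=[
    [0.01, [0.0006, 0.0008, 0], 0],
  ],
)

```text
t: 6.75
ee_pos: [0.5121, -0.157, 0.1094]
tool_rot: [-0.001, 0.956, -0.293, 0.0]
ft_force: [-2.2, 11.9, 7.0]
finger_gap: 0.0148
grip_force: 59.5
```

```bash
python3 -c "
from m import *
rep()"
```

```text
{'t': 6.75, 'ee_pos': [0.5121, -0.157, 0.1094], 'ft_force': [-2.2064, 11.8932, 7.0057], 'wrist_torque': [3.6981, 0.6236, 0.4174], 'finger_gap': 0.0148, 'grip_force': 59.5309}
```

Contact: force up about 3 N, moment 2.6 to 3.7 N·m. I'll press about 2.5 mm further.

>>> step_arm(
  motion=[
    [0.01, [0.0006, 0.0008, 0], 0],
    [0.01, [0.0006, 0.0008, 0], 0],
    [0.01, [0.0003, 0.0004, 0], 0],
    [0.01, [0, 0, 0], 0],
  ],
)

```text
t: 7.08
ee_pos: [0.5123, -0.1593, 0.1094]
tool_rot: [-0.001, 0.956, -0.293, -0.0]
ft_force: [-1.5, 11.9, 6.5]
finger_gap: 0.0147
grip_force: 59.5
```

```bash
python3 -c "
from m import *
rep(); pan('s5'); rep()"
```

```text
{'t': 7.0833, 'ee_pos': [0.5123, -0.1593, 0.1094], 'ft_force': [-1.4581, 11.8812, 6.5102], 'wrist_torque': [3.6839, 0.6061, 0.4006], 'finger_gap': 0.0147, 'grip_force': 59.5246}
top pan (corrected) [0.002  0.0017] 0.0 0
scene pan (corrected) [ 0.5774 -0.2015] 0.0481 60
{'t': 7.1833, 'ee_pos': [0.5123, -0.1593, 0.1094], 'ft_force': [-1.6833, 10.9643, 6.5204], 'wrist_torque': [3.623, 0.5985, 0.4187], 'finger_gap': 0.0148, 'grip_force': 59.525}h.py:16: RuntimeWarning: Mean of empty slice.
  rad=np.sqrt(s[2]+s[0]**2+s[1]**2); e=abs(np.hypot(*(p-s[:2]).T)-rad); p=p[e<max(2.0*e.mean(),1e-3)]
  ret = ret.dtype.type(ret / rcount)
```

>>> step_arm(
  motion=[
    [0.02, [0, 0, 0], 0],
    [0.03, [0, 0, 0], 0],
    [0.045, [0, 0, 0], 0],
    [0.06, [0, 0, 0], 0],
    [0.06, [0, 0, 0], 0],
  ],
)

```text
t: 7.6
ee_pos: [0.5116, -0.1618, 0.1087]
tool_rot: [0.0, 0.956, -0.294, -0.0]
ft_force: [-0.0, -0.2, 0.2]
finger_gap: 0.0601
grip_force: 0.0
```

```bash
python3 -c "
from m import *
rep(); 
try: pan('s6')
except Exception as e: print(e)" 2>/dev/null
```

```text
{'t': 7.6, 'ee_pos': [0.5116, -0.1618, 0.1087], 'ft_force': [-0.0251, -0.2406, 0.152], 'wrist_torque': [0.0171, -0.0429, 0.0271], 'finger_gap': 0.0601, 'grip_force': 0.0}
top pan (corrected) [0.2132 0.1177] 0.3934 2
scene pan (corrected) [ 0.5772 -0.2021] 0.0482 70
```

>>> step_arm(
  motion=[
    [0.06, [0, 0, -0.01], 0],
    [0.06, [0, 0, -0.03], 0],
    [0.06, [0, 0, -0.04], 0],
    [0.06, [0, 0, -0.04], 0],
    [0.06, [-0.0196, -0.033, 0], 0],
  ],
)

```text
t: 8.12
ee_pos: [0.5162, -0.1281, 0.2398]
tool_rot: [0.0, 0.955, -0.297, 0.007]
ft_force: [1.4, 1.1, 1.0]
finger_gap: 0.0596
grip_force: 0.0
```

>>> step_arm(
  motion=[
    [0.06, [-0.0196, -0.033, 0], 0],
    [0.06, [-0.0196, -0.033, 0], 0],
    [0.06, [-0.0196, -0.033, 0], 0],
    [0.06, [-0.0196, -0.033, 0], 0],
    [0.06, [-0.0196, -0.033, 0], 0],
  ],
)

```text
t: 8.53
ee_pos: [0.5257, 0.07, 0.2303]
tool_rot: [-0.0, 0.956, -0.294, 0.001]
ft_force: [0.8, 0.3, 0.1]
finger_gap: 0.0601
grip_force: 0.0
```

>>> step_arm(
  motion=[
    [0.06, [-0.0196, -0.033, 0], 0],
    [0.06, [-0.0196, -0.033, 0], 0],
    [0.06, [-0.0196, -0.033, 0], 0],
    [0.06, [-0.0196, -0.033, 0], 0],
    [0.06, [-0.0196, -0.033, 0], 0],
  ],
)

```text
t: 8.95
ee_pos: [0.5374, 0.2617, 0.2302]
tool_rot: [-0.0, 0.956, -0.294, 0.0]
ft_force: [0.4, 0.7, 0.7]
finger_gap: 0.0598
grip_force: 0.0
```

```bash
python3 -c "
from m import *
rep(); pan('s7')
a=cv2.imread('pics/s7_scene.png');b=cv2.imread('pics/s7_top.png')
a=cv2.resize(a[130:215,190:320],None,fx=3,fy=3,interpolation=2);b=cv2.resize(b[140:225,330:460],None,fx=3,fy=3,interpolation=2)
cv2.imwrite('pics/s7.png',np.hstack([a,b])); rep()" 2>/dev/null
```

```text
{'t': 8.95, 'ee_pos': [0.5374, 0.2617, 0.2302], 'ft_force': [0.3535, 0.7367, 0.7064], 'wrist_torque': [-0.0377, -0.0881, 0.0442], 'finger_gap': 0.0598, 'grip_force': 0.0}
top pan (corrected) [ 0.5779 -0.2013] 0.0483 93
scene pan (corrected) [ 0.577  -0.2026] 0.0484 76
{'t': 9.05, 'ee_pos': [0.5369, 0.2641, 0.2281], 'ft_force': [0.7637, 0.0501, 0.167], 'wrist_torque': [-0.0814, 0.0366, -0.0052], 'finger_gap': 0.0602, 'grip_force': 0.0}
```

View pics/s7.png

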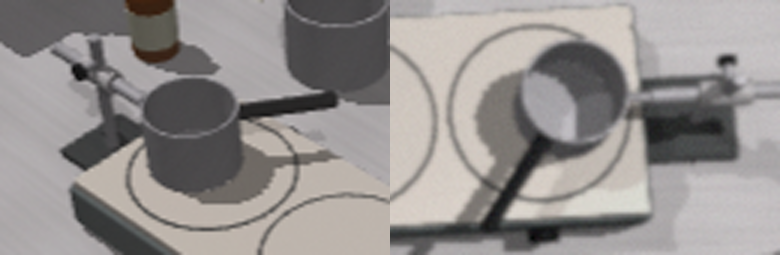

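Both views show the pan inside the right ring (offset about 25 mm), with the probe tip against its wall at top crop (632,97). The measured centre is (0.5775,-0.202). Next is the long slug.

>>> step_arm(
  motion=[
    [0.06, [-0.0181, -0.0312, 0], 0],
    [0.06, [-0.0181, -0.0312, 0], 0],
    [0.06, [0, 0, 0.035], 0],
    [0.06, [0, 0, 0.035], 0],
    [0.06, [0, 0, 0.035], 0],
  ],
)

```text
t: 9.47
ee_pos: [0.5428, 0.3324, 0.1237]
tool_rot: [-0.001, 0.956, -0.294, 0.0]
ft_force: [-0.7, 0.7, -0.8]
finger_gap: 0.0599
grip_force: 0.0
```

>>> step_arm(
  motion=[
    [0.06, [0, 0, 0.035], 0],
    [0.06, [0, 0, 0.035], 0],
    [0.06, [0, 0, 0.02], 0],
    [0.06, [0, 0, 0.012], 0],
    [0.06, [0, 0, 0], 0],
  ],
)

```text
t: 9.88
ee_pos: [0.5417, 0.3304, 0.0194]
tool_rot: [0.002, 0.956, -0.294, -0.001]
ft_force: [-0.1, -0.0, -0.2]
finger_gap: 0.0599
grip_force: 0.0
```

```bash
python3 -c "
from m import *
rep(); p,d=grab_frame('scene'); cv2.imwrite('pics/s8.png',cv2.resize(p[210:320,350:480],None,fx=4,fy=4,interpolation=2)); rep()"
```

```text
{'t': 9.8833, 'ee_pos': [0.5417, 0.3304, 0.0194], 'ft_force': [-0.1344, -0.0365, -0.1823], 'wrist_torque': [-0.0395, 0.0487, 0.0045], 'finger_gap': 0.0599, 'grip_force': 0.0}
{'t': 9.9333, 'ee_pos': [0.5427, 0.3313, 0.022], 'ft_force': [-0.4811, 0.2446, 1.6215], 'wrist_torque': [0.0282, -0.0686, 0.0412], 'finger_gap': 0.0599, 'grip_force': 0.0}
```

View pics/s8.png

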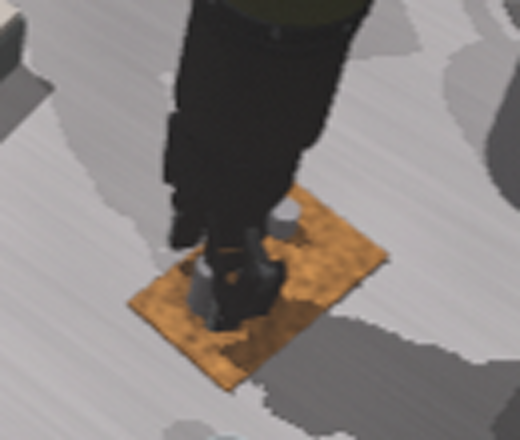

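The slug (200,295) lies between the fingers, and the short slug at (285,215) is clear. I'll shift 4 mm and close.

>>> step_arm(
  motion=[
    [0.06, [-0.003, -0.0035, 0], 0],
    [0.04, [0, 0, 0], 0],
    [0.025, [0, 0, 0], 0],
    [0.015, [0, 0, 0], 0],
    [0.015, [0, 0, 0], 0],
  ],
)

```text
t: 10.35
ee_pos: [0.5427, 0.3369, 0.0236]
tool_rot: [-0.001, 0.956, -0.294, 0.001]
ft_force: [-1.8, 0.0, 5.0]
finger_gap: 0.0199
grip_force: 58.6
```

>>> step_arm(
  motion=[
    [0.015, [0, 0, 0], 0],
    [0.015, [0, 0, 0], 0],
    [0.015, [0, 0, -0.005], 0],
    [0.015, [0, 0, -0.02], 0],
    [0.015, [0, 0, -0.035], 0],
  ],
)

```text
t: 10.77
ee_pos: [0.5395, 0.3345, 0.0771]
tool_rot: [0.004, 0.956, -0.294, -0.003]
ft_force: [0.4, 0.6, -1.7]
finger_gap: 0.0201
grip_force: 58.7
```

```bash
python3 -c "
from m import *
rep()"
```

```text
{'t': 10.7667, 'ee_pos': [0.5395, 0.3345, 0.0771], 'ft_force': [0.4058, 0.6056, -1.6997], 'wrist_torque': [0.0576, -0.1183, 0.0288], 'finger_gap': 0.0201, 'grip_force': 58.7359}
```

>>> step_arm(
  motion=[
    [0.015, [0, 0, -0.037], 0],
    [0.015, [0, 0, -0.037], 0],
    [0.015, [0, 0, -0.037], 0],
    [0.015, [0, 0, -0.037], 0],
    [0.015, [0.0237, 0.0305, 0], 0],
  ],
)

```text
t: 11.18
ee_pos: [0.5462, 0.3021, 0.2382]
tool_rot: [-0.005, 0.956, -0.292, 0.004]
ft_force: [1.8, -2.7, 0.6]
finger_gap: 0.0203
grip_force: 59.0
```

>>> step_arm(
  motion=[
    [0.015, [0.0237, 0.0305, 0], 0],
    [0.015, [0.0237, 0.0305, 0], 0],
    [0.015, [0.0237, 0.0305, 0], 0],
    [0.015, [0.0237, 0.0305, 0], 0],
    [0.015, [0.0237, 0.0305, 0], 0],
  ],
)

```text
t: 11.6
ee_pos: [0.5563, 0.1033, 0.2297]
tool_rot: [0.0, 0.956, -0.294, -0.0]
ft_force: [0.9, -0.0, -1.3]
finger_gap: 0.0199
grip_force: 59.0
```

>>> step_arm(
  motion=[
    [0.015, [0.0237, 0.0305, 0], 0],
    [0.015, [0.0237, 0.0305, 0], 0],
    [0.015, [0.0237, 0.0305, 0], 0],
    [0.015, [0.0237, 0.0305, 0], 0],
    [0.015, [0.0237, 0.0305, 0], 0],
  ],
)

```text
t: 12.02
ee_pos: [0.5686, -0.0894, 0.2298]
tool_rot: [-0.0, 0.956, -0.294, -0.0]
ft_force: [1.7, -0.1, -1.2]
finger_gap: 0.0203
grip_force: 59.0
```

>>> step_arm(
  motion=[
    [0.015, [0.0237, 0.0305, 0], 0],
    [0.015, [0.0237, 0.0305, 0], 0],
    [0.015, [0.012, 0.015, 0], 0],
    [0.015, [0, 0, 0], 0],
    [0.015, [0, 0, 0], 0],
  ],
)

```text
t: 12.43
ee_pos: [0.5751, -0.1849, 0.2291]
tool_rot: [0.0, 0.955, -0.295, -0.001]
ft_force: [-0.0, 1.1, -2.0]
finger_gap: 0.0203
grip_force: 59.0
```

```bash
python3 -c "
from m import *
pan('s9'); rep()" 2>/dev/null
```

```text
top pan (corrected) [ 0.578  -0.2014] 0.0483 64
scene pan (corrected) [ 0.577  -0.2019] 0.0483 58
{'t': 12.5333, 'ee_pos': [0.5755, -0.1833, 0.2297], 'ft_force': [-0.2556, 0.8743, -1.6251], 'wrist_torque': [-0.0498, -0.0493, -0.0599], 'finger_gap': 0.0202, 'grip_force': 59.0206}
```

>>> step_arm(
  motion=[
    [0.015, [0.012, 0.0142, 0], 0],
    [0.015, [0, 0, 0.03], 0],
    [0.015, [0, 0, 0.03], 0],
    [0.015, [0, 0, 0.03], 0],
    [0.015, [0, 0, 0.015], 0],
  ],
)

```text
t: 12.95
ee_pos: [0.5761, -0.2003, 0.1205]
tool_rot: [-0.0, 0.956, -0.293, -0.003]
ft_force: [0.4, -0.3, -1.7]
finger_gap: 0.02
grip_force: 59.0
```

>>> step_arm(
  motion=[
    [0.015, [0, 0, 0.01], 0],
    [0.015, [0, 0, 0], 0],
    [0.015, [0, 0, 0], 0],
  ],
)

```text
t: 13.2
ee_pos: [0.578, -0.2018, 0.116]
tool_rot: [0.0, 0.956, -0.293, 0.0]
ft_force: [-0.1, 0.8, -0.8]
finger_gap: 0.0202
grip_force: 59.0
```

```bash
python3 -c "
from m import *
rep(); p,d=grab_frame('scene'); cv2.imwrite('pics/s10.png',cv2.resize(p[100:215,180:320],None,fx=4,fy=4,interpolation=2))"
```

```text
{'t': 13.2, 'ee_pos': [0.578, -0.2018, 0.116], 'ft_force': [-0.0965, 0.8364, -0.7667], 'wrist_torque': [-0.0263, -0.0209, 0.0184], 'finger_gap': 0.0202, 'grip_force': 58.9946}
```

View pics/s10.png

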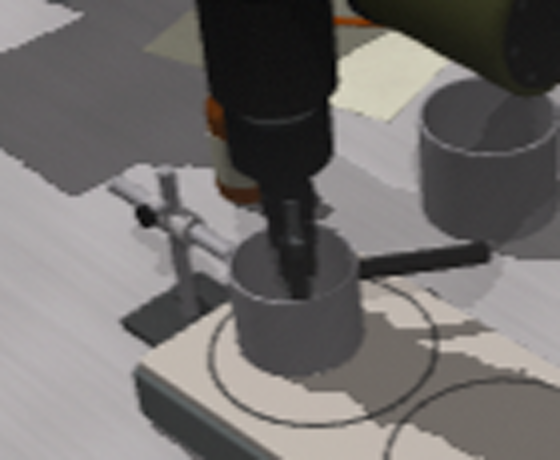

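The fingers are centred in the pan mouth (295,270), clear of the rim. Releasing with a small opening, then going up.

>>> step_arm(
  motion=[
    [0.036, [0, 0, 0], 0],
    [0.036, [0, 0, 0], 0],
    [0.036, [0, 0, 0], 0],
    [0.036, [0, 0, 0], 0],
    [0.036, [0, 0, 0], 0],
  ],
)

```text
t: 13.67
ee_pos: [0.5778, -0.2025, 0.1155]
tool_rot: [-0.0, 0.956, -0.294, 0.0]
ft_force: [-1.0, 0.2, 0.0]
finger_gap: 0.0358
grip_force: 0.0
```

>>> step_arm(
  motion=[
    [0.036, [0, 0, -0.01], 0],
    [0.036, [0, 0, -0.03], 0],
    [0.036, [0, 0, -0.04], 0],
    [0.036, [0, 0, -0.04], 0],
    [0.036, [-0.02, -0.033, 0], 0],
  ],
)

```text
t: 14.08
ee_pos: [0.5813, -0.1692, 0.2464]
tool_rot: [0.001, 0.955, -0.297, 0.007]
ft_force: [1.2, 1.2, 3.3]
finger_gap: 0.0362
grip_force: 0.0
```

>>> step_arm(
  motion=[
    [0.036, [-0.02, -0.033, 0], 0],
    [0.036, [-0.02, -0.033, 0], 0],
    [0.036, [-0.02, -0.033, 0], 0],
    [0.036, [-0.02, -0.033, 0], 0],
    [0.036, [-0.02, -0.033, 0], 0],
  ],
)

```text
t: 14.5
ee_pos: [0.5894, 0.0305, 0.2363]
tool_rot: [-0.0, 0.956, -0.294, 0.001]
ft_force: [1.3, -0.1, 0.1]
finger_gap: 0.0359
grip_force: 0.0
```

```bash
python3 -c "
from m import *
rep(); pan('s11')
a=cv2.imread('pics/s11_scene.png');b=cv2.imread('pics/s11_top.png')
a=cv2.resize(a[130:215,190:320],None,fx=3,fy=3,interpolation=2);b=cv2.resize(b[140:225,330:460],None,fx=3,fy=3,interpolation=2)
cv2.imwrite('pics/s11.png',np.hstack([a,b]))" 2>/dev/null
```

```text
{'t': 14.5, 'ee_pos': [0.5894, 0.0305, 0.2363], 'ft_force': [1.3305, -0.1182, 0.1081], 'wrist_torque': [0.0121, -0.1324, -0.0215], 'finger_gap': 0.0359, 'grip_force': 0.0}
top pan (corrected) [ 0.578  -0.2013] 0.0481 96
scene pan (corrected) [ 0.5767 -0.2019] 0.0486 68
```

View pics/s11.png

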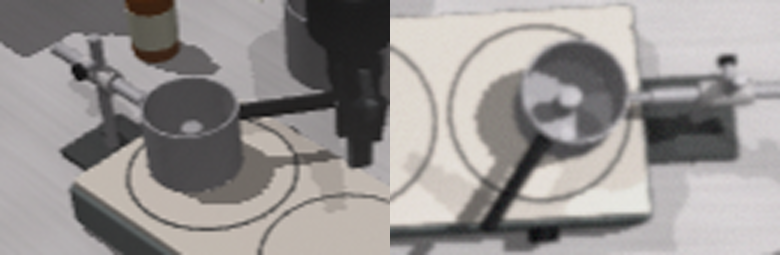

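The slug stands in the pan (top crop 568,97). The pan hasn't moved and the tip is still against the wall, so I'm handing in.

>>> step_arm(
  motion=[
    [0.036, [0, 0, 0], 0],
    [0.036, [0, 0, 0], 0],
    [0.036, [0, 0, 0], 0],
  ],
)

```text
t: 14.85
ee_pos: [0.5897, 0.0278, 0.2356]
tool_rot: [-0.0, 0.956, -0.295, 0.0]
ft_force: [0.5, 0.5, 0.2]
finger_gap: 0.0361
grip_force: 0.0
```

```bash
python3 -c "
from plant import ticket
print(ticket.close_job())"
```

```text
the job is handed in; nothing more can be done
None
```

The job is handed in at about 15 s with no verdict returned: the pan is inside the right ring, pressed an estimated 2–3 mm onto the thermometer tip after I felt contact, with the long slug standing in it and the short slug left on its mat.

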